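Close up the tool chest

TASK

Close up the small red tool chest on the bench: push both of its drawers fully home and push its open lid right down flat, in whichever order you like, and then take the hand away. Only push, with the fingertips and gently, without slamming: push the lid from its outside without taking hold of it or touching its lining, do not pull a drawer further out or swing the lid further back, and do not pick up or shift any of the tools and other things lying in and around the chest.

Things in the scene. Friction and masses are not known exactly. Their poses are not given: they have to be found in the camera images.
- chest: red steel tool chest, fixed to the bench: 170 deep (x) by 300 wide (y) by 84 high, 90 with the lid shut. Origin under the centre of its bottom, at bench height; its z is up; its front, with the two drawers side by side, looks along its own -x, roughly to the robot. Above the drawers is an open tray 30 deep with two loose sockets in it, covered by the lid.
- left_drawer (a joint): slide of the left drawer (the one towards the chest's +y), in m: 0 = fully shut, grows as the drawer comes out of the chest along the chest's -x; 0.11 is its stop. It slides stiffly (about 2 N), has no spring and stays where it is left. It starts 0.03 to 0.075 out.
- right_drawer (a joint): slide of the right drawer (the one towards the chest's -y), in m: 0 = fully shut, grows as the drawer comes out of the chest along the chest's -x; 0.11 is its stop. It slides stiffly (about 2 N), has no spring and stays where it is left. It starts 0.03 to 0.075 out.
- left_front (a point): centre of the grey front panel of the left drawer, on its outer face, which looks along the chest's -x; panel 143 wide (along the chest's y) and 42 high, its lower edge 7 above the bench; no handle. Just behind it the drawer is filled with black foam up to 46 above the bench, so it cannot be pinched. The point's axes are the chest's.
- right_front (a point): centre of the grey front panel of the right drawer, on its outer face, which looks along the chest's -x; panel 143 wide (along the chest's y) and 42 high, its lower edge 7 above the bench; no handle. Just behind it the drawer is filled with black foam up to 46 above the bench, so it cannot be pinched. The point's axes are the chest's.
- lid (a joint): hinge of the lid, in rad: 0 = shut flat on the chest, grows as the front edge swings up and back; 1.5 is its stop. It starts at 0.75 to 1.15. A stiff hinge (0.4 N m): the lid stays where it is left and takes about 1 to 3 N near its free edge to push shut.
- lid_hinge (a point): middle of the lid's hinge line, which runs along the chest's y at the top of its back wall: 85 from the chest's origin along its +x and 84 up. Its axes turn with the lid: its -x runs from the hinge to the free edge, its z is the normal of the lid's outer (upper) face.
- lid_edge (a point): middle of the lid's free edge, on its outer face. The lid is a flat red steel plate, 176 from hinge to free edge, 300 wide, 6 thick (from the hinge line outwards), with a thin grey panel (1 proud) on its outer face and a dark lining, 174 x 298 and 3 of the 6 thick, over its whole inside (under) face, which the fingers must not touch. Axes as lid_hinge.
- socket_a: bystander: bright steel socket, 24 diameter, 24 high, standing in the tray; origin under its centre
- socket_b: bystander: dark steel socket, 20 diameter, 24 high, standing in the tray; origin under its centre
- tape_measure: bystander: yellow tape measure, 66 x 36, 60 high, standing beside the chest; origin under its centre
- glue: bystander: white glue bottle with a red cap, 44 diameter, 110 high, standing beside the chest; origin under its centre
- mug: bystander: blue mug, 80 diameter, 85 high, handle along its +y; origin under its centre
- screwdriver: bystander: screwdriver with a blue handle, 200 long, lying on the bench; origin underneath it, at bench height
- hammer: bystander: hammer, 280 long, lying on the bench; origin underneath it, at bench height

How it is judged:
By the outcome, as a careful person would: the job done as asked, in the order asked, and still so for the second after the job is handed in, with the robot touching nothing.
It also fails if it takes over 51 s, if anything falls off the work surface, if the arm or the gripper's body presses on something with over 40 N, if the wrist force passes 120 N, or if a joint passes its speed limit or range.

ROBOT

A 6-joint arm with a two-finger parallel gripper is mounted at the origin on the work surface. World frame = base frame: x ahead of the robot, y to its left, z up, the work surface at z = 0. Lengths are in m, angles in degrees, forces in N, time in s.
With the tool pointing down it reaches from about 0.35 to 0.925 m from the base axis. Payload 6.4 kg.
Tool frame: the origin (TCP) lies midway between the tips of the shut fingers; the grasp point (between the pads) lies 19 mm behind it; z points along the fingers, y is the line along which they close (so a half turn about z gives the same grasp; the last joint's range is limited). The gripper opens to 85 mm and grips with 20 to 120 N. Pads are 22 mm wide; open, the fingers measure 114 mm over their backs; the gripper's body (76 mm by 85 mm) begins 54 mm behind the grasp point. The pads swing forward as they close: fully open they stand 13 mm farther back than shut.
Start: joints at [-77.412, 14.043, 89.255, -0, 76.702, -9.975], TCP at [0.249, -0.6, 0.231] pointing down, gripper open.
Joint ranges: [-179.41, 179.41], [-58.25, 129.5], [7.25, 145.43], [-54.29, 234.29], [11.92, 165.04], [-157.13, 157.13]. Speed limits (degrees/s): [147.25, 147.25, 180, 180, 180, 180].

INTERFACE

Orientations are given as a 3x3 rotation matrix whose columns are the frame's x, y, z axes.
In Python, from workcell import sensors, viewer, ticket gives the robot as it stands. The module is installed in compiled form; this text tells all that it offers.
- The arm moves only by the tool step_arm, never from a script. Its argument "targets" is one flat list of numbers, 6 for each row, row after row: the shift along the tool's x, y, z in m, then the turn, a rotation vector about the tool's x, y, z in rad. A call has 1 to 8 rows; each row shifts and turns the commanded pose from where the row before left it, along the tool's axes as they then stand; what a row does not reach is not made up. A row lasts 1/12 s, in which the tool goes at most 41.7 mm and 7.16 degrees, less where a joint would pass 70% of its speed; a pose out of reach is approached as far as the arm can. A call is refused whole if a number of a shift passes 0.0417 or a number of a turn 0.125, either way. A call with a gripper value outside its range is refused whole. "claw" is the finger opening in m, from 0 to 0.0854, set as the call begins (left out, the last holds). The fingers move at their own pace and stop on an object; the grip force is fixed at half the most. Time passes only in rows, so rows that do not move let the fingers close. It gives the time, the measured TCP pose, the force, the opening and the grip force at its end, in the units of the state.
- sensors.get_obs(): the state, without advancing time (a new reading comes with each control period).
- viewer.get_image(name): name is "scene" or "top" or "wrist"; returns the picture (480x640x3 uint8, blue, green, red); there is no depth.
- viewer.camera_model(name): a dict with "vfov" (degrees; the focal length in pixels is half the picture's height over the tangent of half this angle, whatever the lens; pixels are square), "cx", "cy" (the principal point, pixels), "extrinsics" (4x4, takes a point from camera to world coordinates). Camera axes: x right, y down, z forward; pixel columns grow to the right and rows downward; lengths in m; the calibration is good to about 2 mm. A picture is of the moment at which its call begins: read the wrist's pose just before it. camera_model takes no time and is no camera call; for the wrist camera it gives the pose at the moment of the call.
- ticket.hand_in(): hands the job in; it is judged then, once.
The state is a dict: "t": time; "joint_positions": joint angles; "joint_velocities": joint speeds; "effort": joint torques, N m; "ee_pos": TCP position; "eef_rot": TCP orientation; "ft_force": force on the tool from outside, world axes, zero at the start; "moment": the same for the moment, N m; "gripper_width": opening from 0.0 (shut) to 1.0 (fully open); "grip_force": force on a finger pad.
Only numpy, scipy, OpenCV 4.12 (cv2) and the standard library are available. Lean on these libraries where they do the work, as an engineer would, in place of code of your own. Each camera call takes 0.05 s, during which the arm holds its last target. There are 200 camera calls.

## Working session

There is one attempt and no reset: what is moved stays moved. The work goes in short steps, Python scripts to look and compute and a tool call to move; the robot and the scene stay as the last step left them, time stands still between calls to the robot, and variables do not carry over. Pictures are saved under pics/ and viewed, at most 10 in all, crops included, and the job is handed in when it is done.

Besides the shell and the picture viewer there is one more tool, called after ">>>" by a JSON object that holds its "api" and its "payload", one argument or row to a line. step_arm: Moves the arm, as the interface text tells. Its arguments: {"type":"object","properties":{"targets":{"type":"array"},"claw":{"type":"number"}},"required":["targets"]}

```bash
mkdir -p pics
python3 - <<'E'
from workcell import sensors, viewer
import cv2
o=sensors.get_obs();print(o['t'],o['ee_pos'],o['eef_rot'],o['gripper_width'])
for n in("scene","top"):
    cv2.imwrite(f"pics/{n}0.png",viewer.get_image(n));m=viewer.camera_model(n);print(n,m)
E
```

```text
0.0 [ 0.24931221 -0.5996913   0.23018154] [[ 9.23444585e-01  3.83731598e-01 -3.99152227e-04]
 [ 3.83731644e-01 -9.23442738e-01  1.88003211e-03]
 [ 3.52833499e-04 -1.88927281e-03 -9.99998153e-01]] 0.9989882149035014
scene {'vfov': 53.817587532836875, 'cx': 324.04444166689825, 'cy': 231.62650968247064, 'extrinsics': array([[-0.9748831 , -0.16921831,  0.14480365,  0.38218273],
       [-0.22259858,  0.76152545, -0.60871082,  0.68064725],
       [-0.00726665, -0.62565498, -0.78006605,  0.93222971],
       [ 0.        ,  0.        ,  0.        ,  1.        ]])}
top {'vfov': 43.786264638128166, 'cx': 323.7171887390185, 'cy': 235.51660440124786, 'extrinsics': array([[ 0.02921118, -0.9776134 ,  0.20837165,  0.24598649],
       [-0.99956009, -0.02749879,  0.01111063,  0.0015785 ],
       [-0.00513193, -0.20860453, -0.97798661,  1.41974984],
       [ 0.        ,  0.        ,  0.        ,  1.        ]])}
```

View pics/scene0.png

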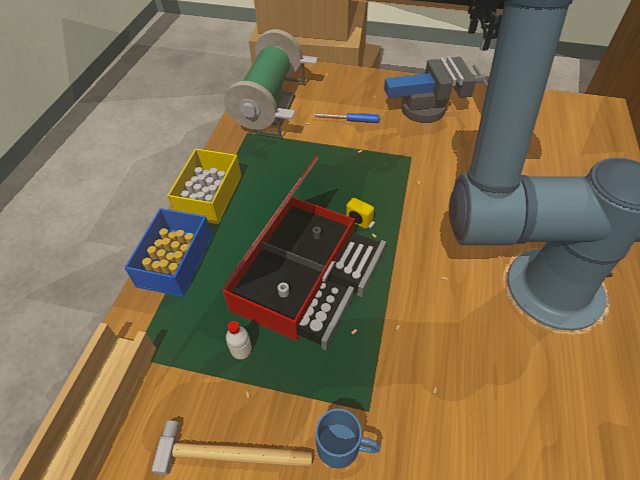

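View pics/top0.png

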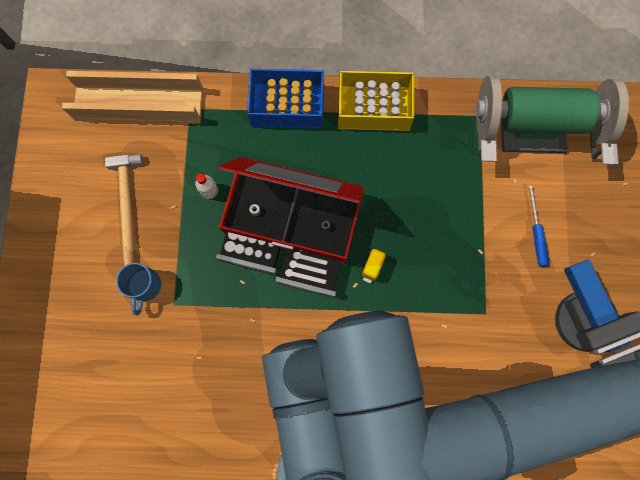

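The scene view shows the chest with its lid edge running from about (318,158) to (227,290), and the glue near (238,340). The top view shows the chest's front rim from about (222,228) to (350,257), the drawer fronts near (248,265) and (307,287), and the tape measure at (374,264). Next I'll view enlarged crops.

Run:
```python
import cv2
a=cv2.imread("pics/top0.png")[150:300,200:400];cv2.imwrite("pics/topc.png",cv2.resize(a,None,fx=4,fy=4,interpolation=cv2.INTER_CUBIC))
a=cv2.imread("pics/scene0.png")[150:360,210:400];cv2.imwrite("pics/scc.png",cv2.resize(a,None,fx=2.8,fy=2.8,interpolation=cv2.INTER_CUBIC))
```

```text
(no output)
```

View pics/topc.png

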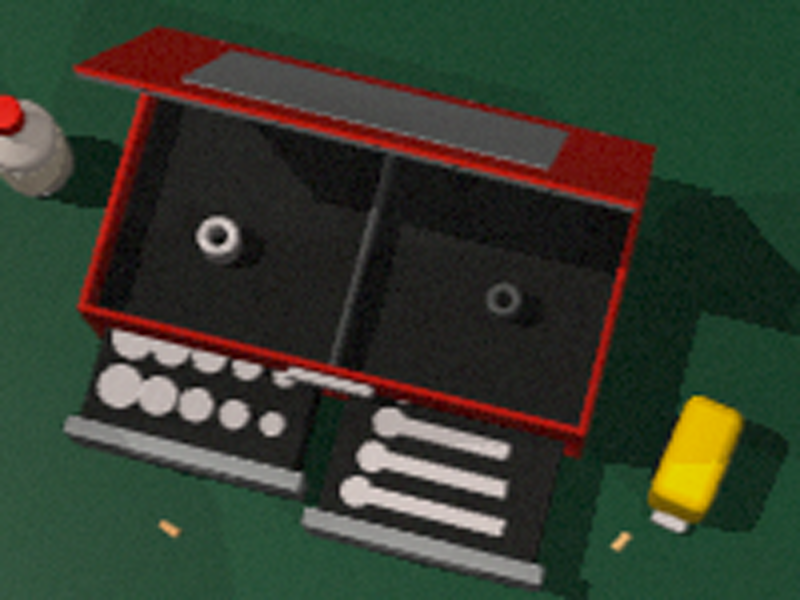

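View pics/scc.png

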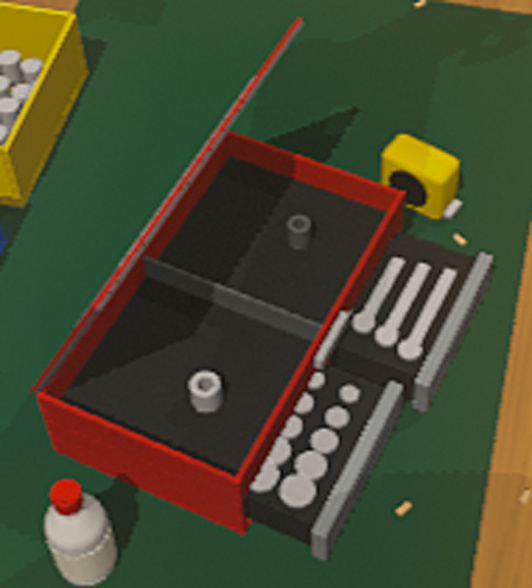

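The crops give clear corners. In top-crop pixels:

- **Front rim:** (80,310) and (583,438)
- **Lid free edge:** (75,68) to (635,205)
- **Lid hinge side:** (160,28) to (655,148)
- **Left drawer front top edge:** (66,432) to (302,492)
- **Right drawer front top edge:** (304,522) to (541,583)

I'll fit the chest pose and joint values to these.

```bash
cat > h.py <<'E'
import numpy as np
from workcell import viewer
def proj(n,P):
    m=viewer.camera_model(n);T=np.linalg.inv(m['extrinsics']);f=240/np.tan(np.radians(m['vfov']/2))
    p=T[:3,:3]@np.asarray(P)+T[:3,3];return np.array([m['cx']+f*p[0]/p[2],m['cy']+f*p[1]/p[2]])
def ray(n,uv,z):
    m=viewer.camera_model(n);E=m['extrinsics'];f=240/np.tan(np.radians(m['vfov']/2))
    d=E[:3,:3]@np.array([(uv[0]-m['cx'])/f,(uv[1]-m['cy'])/f,1]);return E[:3,3]+d*(z-E[2,3])/d[2]
E
python3 - <<'E'
from h import *
from scipy.optimize import least_squares
def W(q,c):
    x,y,a=q[:3];return [x+np.cos(a)*c[0]-np.sin(a)*c[1],y+np.sin(a)*c[0]+np.cos(a)*c[1],c[2]]
def lid(q,r,y,t):
    a=q[5];return [.085-r*np.cos(a)+t*np.sin(a),y,.084+r*np.sin(a)+t*np.cos(a)]
t=lambda u,v:("top",(200+u/4,150+v/4)); s=lambda u,v:("scene",(210+u/2.8,150+v/2.8))
L=[(t(80,310),lambda q:[-.085,.15,.084]),(t(583,438),lambda q:[-.085,-.15,.084]),
(t(66,432),lambda q:[-.085-q[3],.1465,.049]),(t(302,492),lambda q:[-.085-q[3],.0035,.049]),
(t(304,522),lambda q:[-.085-q[4],-.0035,.049]),(t(541,583),lambda q:[-.085-q[4],-.1465,.049]),
(t(75,68),lambda q:lid(q,.176,.15,.006)),(t(635,205),lambda q:lid(q,.176,-.15,.006)),
(t(160,28),lambda q:lid(q,0,.15,.006)),(t(655,148),lambda q:lid(q,0,-.15,.006)),
(s(300,18),lambda q:lid(q,.176,-.15,.003)),(s(36,388),lambda q:lid(q,.176,.15,.003)),
(s(243,484),lambda q:[-.085,.15,.084]),(s(404,197),lambda q:[-.085,-.15,.084])]
f=lambda q:np.concatenate([proj(n,W(q,g(q)))-uv for (n,uv),g in L])
r=least_squares(f,[.65,.05,-.2,.05,.05,.9],loss='soft_l1')
q=r.x;print(q.round(4),np.degrees(q[2]));print(f(q).reshape(-1,2).round(1))
np.save('q.npy',q)
for n,c in dict(LF=[-.085-q[3],.075,.028],RF=[-.085-q[4],-.075,.028],edge=lid(q,.176,0,.006),edgeR=lid(q,.176,-.15,.006),edgeL=lid(q,.176,.15,.006)).items(): print(n,np.round(W(q,c),3))
print('tape',ray("top",(373,265),.06),'glue',ray("top",(202,179),.11))
E
```

```text
[ 0.5926  0.0929 -0.2166  0.065   0.0823  1.1046] -12.412857530970145
[[ -1.    0.3]
 [  0.2  -0.4]
 [ -1.2  -0.1]
 [ -1.   -0.3]
 [ -0.5   0.1]
 [  0.3  -0.1]
 [ -0.5  -0.4]
 [  0.8  -0.7]
 [ -0.5  -0. ]
 [  0.1  -0.3]
 [  0.8   0.2]
 [ 22.2 -28. ]
 [ -0.5  -0.1]
 [  0.7  -1.8]]
LF [0.462 0.198 0.028]
RF [0.413 0.056 0.028]
edge [0.604 0.09  0.244]
edgeR [ 0.571 -0.056  0.244]
edgeL [0.636 0.237 0.244]
tape [ 0.4694969  -0.09844581  0.06      ] glue [0.64954556 0.29908766 0.11      ]
```

The fit is consistent to about 1 px, and the one outlier is a scene point I mislabelled. The chest is at (0.593, 0.093) with yaw −12.4°. The lid is at 1.10 rad, and the drawers are about 58 and 76 mm out. I'll do the lid first: shut the fingers, align the tool to the chest, lift, and go behind the lid.

>>> {"api": "step_arm", "payload": {
  "targets": [0,0,-0.025,0,0,0.122,0,0,-0.025,0,0,0.122,0,0,-0.025,0,0,0.122,0,0,-0.025,0,0,0.122,0,0,-0.025,0,0,0.123,0,0,0,0,0,0],
  "claw": 0
}}

```text
t: 0.6
ee_pos: [0.2498, -0.602, 0.3627]
eef_rot: [[0.976, -0.218, 0.002], [-0.218, -0.976, -0.009], [0.004, 0.009, -1.0]]
ft_force: [0.0, -0.3, 1.0]
gripper_width: 0.146
grip_force: 0.0
```

>>> {"api": "step_arm", "payload": {
  "targets": [0.0134,-0.0375,0,0,0,0,0.0134,-0.0375,0,0,0,0,0.0134,-0.0375,0,0,0,0,0.0134,-0.0375,0,0,0,0,0.0134,-0.0375,0,0,0,0,0.0134,-0.0375,0,0,0,0,0.0134,-0.0375,0,0,0,0]
}}

```text
t: 1.18
ee_pos: [0.398, -0.3621, 0.3551]
eef_rot: [[0.977, -0.214, -0.001], [-0.214, -0.977, 0.001], [-0.001, -0.001, -1.0]]
ft_force: [0.6, -0.3, -0.3]
gripper_width: -0.001
grip_force: 0.0
```

>>> {"api": "step_arm", "payload": {
  "targets": [0.0134,-0.0375,0,0,0,0,0.0134,-0.0375,0,0,0,0,0.0134,-0.0375,0,0,0,0,0.0134,-0.0375,0,0,0,0,0.0134,-0.0375,0,0,0,0,0.0134,-0.0375,0,0,0,0,0,0,0,0,0,0]
}}

```text
t: 1.77
ee_pos: [0.5265, -0.1562, 0.3551]
eef_rot: [[0.978, -0.207, -0.0], [-0.207, -0.978, 0.003], [-0.001, -0.003, -1.0]]
ft_force: [0.1, -0.2, -0.3]
gripper_width: 0.002
grip_force: 0.0
```

>>> {"api": "step_arm", "payload": {
  "targets": [0.013,-0.037,0,0,0,0,0.013,-0.037,0,0,0,0,0.013,-0.037,0,0,0,0,0.013,-0.037,0,0,0,0,0.013,-0.037,0,0,0,0,0.013,-0.037,0,0,0,0,0.013,-0.037,0,0,0,0,0,0,0,0,0,0]
}}

```text
t: 2.43
ee_pos: [0.6706, 0.0768, 0.3536]
eef_rot: [[0.978, -0.209, -0.002], [-0.209, -0.978, 0.002], [-0.003, -0.002, -1.0]]
ft_force: [-0.2, -0.7, -1.2]
gripper_width: -0.002
grip_force: 0.0
```

Run:
```python
from workcell import sensors, viewer
import cv2
o=sensors.get_obs();print(o['t'],o['ee_pos'],o['eef_rot'],o['ft_force'])
cv2.imwrite("pics/s1.png",viewer.get_image("scene"))
```

```text
2.4333 [0.67059253 0.07680047 0.35358189] [[ 0.97801828 -0.20850521 -0.0024124 ]
 [-0.20850017 -0.97801989  0.0021861 ]
 [-0.00281519 -0.00163506 -0.9999947 ]] [-0.20862273 -0.7391506  -1.23375055]
```

View pics/s1.png

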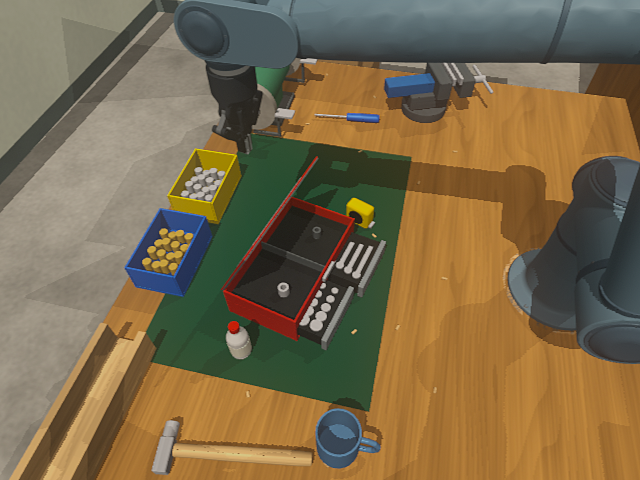

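The picture shows the fingers at about (245,145), behind and above the lid edge, which still runs from (318,158). Now I'll descend behind it and approach slowly.

>>> {"api": "step_arm", "payload": {
  "targets": [0,0,0.035,0,0,0,0,0,0.035,0,0,0,0,0,0.035,0,0,0,0,0,0.035,0,0,0,0,0,0,0,0,0]
}}

```text
t: 2.9
ee_pos: [0.6639, 0.0706, 0.2063]
eef_rot: [[0.976, -0.216, -0.016], [-0.216, -0.976, 0.001], [-0.016, 0.003, -1.0]]
ft_force: [-0.9, -0.4, -1.7]
gripper_width: -0.004
grip_force: 0.0
```

>>> {"api": "step_arm", "payload": {
  "targets": [-0.01,0,0,0,0,0,-0.008,0,0,0,0,0,-0.006,0,0,0,0,0,-0.004,0,0,0,0,0,-0.004,0,0,0,0,0,-0.004,0,0,0,0,0]
}}

```text
t: 3.4
ee_pos: [0.6341, 0.0793, 0.2174]
eef_rot: [[0.977, -0.215, 0.002], [-0.215, -0.977, -0.0], [0.002, -0.0, -1.0]]
ft_force: [-0.2, 0.0, 0.0]
gripper_width: 0.001
grip_force: 0.0
```

>>> {"api": "step_arm", "payload": {
  "targets": [-0.006,0,0.002,0,0,0,-0.006,0,0.002,0,0,0,-0.006,0,0.002,0,0,0,-0.006,0,0.002,0,0,0,-0.006,0,0.002,0,0,0,-0.005,0,0.002,0,0,0]
}}

```text
t: 3.9
ee_pos: [0.5993, 0.087, 0.2041]
eef_rot: [[0.977, -0.215, 0.0], [-0.215, -0.977, -0.0], [0.0, 0.0, -1.0]]
ft_force: [1.4, -0.2, -0.2]
gripper_width: -0.001
grip_force: 0.8
```

>>> {"api": "step_arm", "payload": {
  "targets": [-0.0055,0,0.005,0,0,0,-0.0055,0,0.005,0,0,0,-0.0055,0,0.005,0,0,0,-0.0055,0,0.005,0,0,0]
}}

```text
t: 4.23
ee_pos: [0.5779, 0.0918, 0.1837]
eef_rot: [[0.977, -0.215, 0.0], [-0.215, -0.977, 0.0], [0.0, -0.0, -1.0]]
ft_force: [1.4, 0.1, 0.5]
gripper_width: 0.0
grip_force: 0.7
```

>>> {"api": "step_arm", "payload": {
  "targets": [-0.0045,0,0.006,0,0,0,-0.0045,0,0.006,0,0,0,-0.0045,0,0.006,0,0,0,-0.0045,0,0.006,0,0,0]
}}

```text
t: 4.57
ee_pos: [0.5605, 0.0956, 0.1595]
eef_rot: [[0.977, -0.215, 0.0], [-0.215, -0.977, -0.0], [0.0, -0.0, -1.0]]
ft_force: [1.9, -0.2, 0.8]
gripper_width: 0.0
grip_force: 0.6
```

>>> {"api": "step_arm", "payload": {
  "targets": [-0.0033,0,0.0067,0,0,0,-0.0033,0,0.0067,0,0,0,-0.0033,0,0.0067,0,0,0,-0.0033,0,0.0067,0,0,0]
}}

```text
t: 4.9
ee_pos: [0.5478, 0.0983, 0.1328]
eef_rot: [[0.977, -0.216, 0.0], [-0.216, -0.977, -0.0], [0.0, 0.0, -1.0]]
ft_force: [1.6, -0.7, 0.6]
gripper_width: -0.001
grip_force: 0.6
```

>>> {"api": "step_arm", "payload": {
  "targets": [-0.0015,0,0.005,0,0,0,-0.0015,0,0.005,0,0,0,-0.0015,0,0.005,0,0,0,-0.0015,0,0.004,0,0,0]
}}

```text
t: 5.23
ee_pos: [0.5421, 0.0996, 0.114]
eef_rot: [[0.977, -0.215, 0.0], [-0.215, -0.977, -0.0], [0.0, 0.0, -1.0]]
ft_force: [0.4, -1.5, 0.7]
gripper_width: 0.003
grip_force: 0.5
```

>>> {"api": "step_arm", "payload": {
  "targets": [0,0,0.003,0,0,0,0,0,0.003,0,0,0,0,0,0.003,0,0,0,0,0,0.003,0,0,0,0,0,0.002,0,0,0,0,0,0.002,0,0,0,0,0,0.002,0,0,0]
}}

```text
t: 5.82
ee_pos: [0.5421, 0.0996, 0.0963]
eef_rot: [[0.977, -0.215, -0.0], [-0.215, -0.977, 0.0], [-0.0, -0.0, -1.0]]
ft_force: [-0.8, 0.1, 1.6]
gripper_width: -0.002
grip_force: 0.5
```

>>> {"api": "step_arm", "payload": {
  "targets": [0,0,0.0015,0,0,0,0,0,0.001,0,0,0,0,0,0.001,0,0,0]
}}

```text
t: 6.07
ee_pos: [0.5421, 0.0996, 0.0929]
eef_rot: [[0.977, -0.215, -0.0], [-0.215, -0.977, -0.0], [-0.0, 0.0, -1.0]]
ft_force: [-1.7, 0.6, 0.1]
gripper_width: -0.002
grip_force: 0.5
```

>>> {"api": "step_arm", "payload": {
  "targets": [0,0,0.001,0,0,0,0,0,0.0005,0,0,0,0,0,0.0005,0,0,0,0,0,0,0,0,0]
}}

```text
t: 6.4
ee_pos: [0.5422, 0.0996, 0.0909]
eef_rot: [[0.976, -0.216, 0.0], [-0.216, -0.976, -0.0], [0.0, -0.0, -1.0]]
ft_force: [-0.1, -0.5, -0.4]
gripper_width: -0.0
grip_force: 0.0
```

>>> {"api": "step_arm", "payload": {
  "targets": [0,0,0.0005,0,0,0,0,0,0,0,0,0]
}}

```text
t: 6.57
ee_pos: [0.5422, 0.0996, 0.0905]
eef_rot: [[0.977, -0.215, 0.0], [-0.215, -0.977, -0.0], [0.0, -0.0, -1.0]]
ft_force: [0.4, 0.4, 0.5]
gripper_width: 0.002
grip_force: 0.1
```

>>> {"api": "step_arm", "payload": {
  "targets": [0,0,0.0005,0,0,0,0,0,0.0005,0,0,0,0,0,0,0,0,0]
}}

```text
t: 6.82
ee_pos: [0.5422, 0.0996, 0.09]
eef_rot: [[0.977, -0.215, -0.0], [-0.215, -0.977, -0.0], [-0.0, 0.0, -1.0]]
ft_force: [-3.0, 0.2, 4.4]
gripper_width: -0.003
grip_force: 2.4
```

Run:
```python
from workcell import sensors, viewer
import cv2,numpy as np
o=sensors.get_obs();print(o['t'],o['ee_pos'],o['ft_force'],o['grip_force'])
cv2.imwrite("pics/s2f.png",viewer.get_image("scene"))
a=cv2.imread("pics/s2f.png")[150:360,190:430];cv2.imwrite("pics/s2.png",cv2.resize(a,None,fx=2.8,fy=2.8,interpolation=cv2.INTER_CUBIC))
```

```text
6.8167 [0.54222465 0.09960812 0.09001445] [-3.01296578  0.22312036  4.41418024] 2.427997626364231
```

View pics/s2.png

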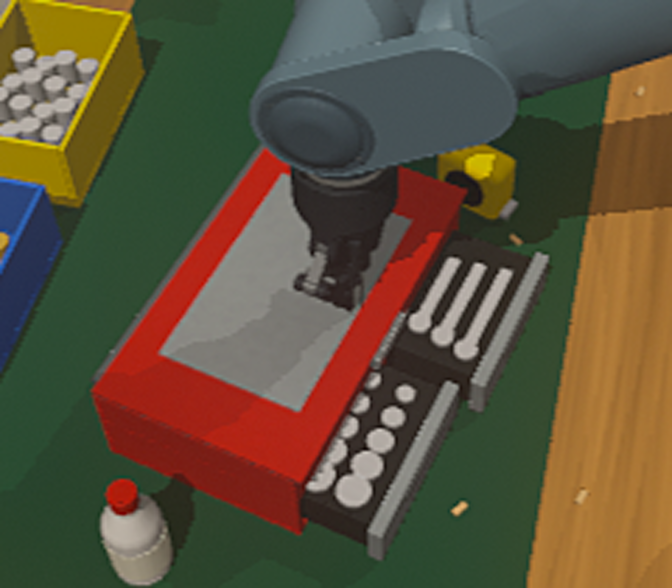

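The lid lies flat on the chest, with no gap along its left side at crop (95–305, 390–490). The drawers haven't moved. I'll press lightly once more to make sure it's fully shut.

>>> {"api": "step_arm", "payload": {
  "targets": [0,0,0.0005,0,0,0,0,0,0.0005,0,0,0,0,0,0,0,0,0,0,0,0,0,0,0]
}}

```text
t: 7.2
ee_pos: [0.5423, 0.0996, 0.09]
eef_rot: [[0.977, -0.215, -0.0], [-0.215, -0.977, -0.0], [-0.0, 0.0, -1.0]]
ft_force: [-5.7, -0.6, 11.7]
gripper_width: 0.001
grip_force: 5.8
```

The force rose to 11.7 N with no further motion, so the lid is fully shut. Next is lifting and moving in front of the left drawer.

>>> {"api": "step_arm", "payload": {
  "targets": [0,0,-0.01,0,0,0,0,0,-0.025,0,0,0,0,0,-0.025,0,0,0,-0.02,-0.01,0,0,0,0,-0.035,-0.017,0,0,0,0,-0.035,-0.017,0,0,0,0,-0.035,-0.017,0,0,0,0,-0.035,-0.018,0,0,0,0]
}}

```text
t: 7.87
ee_pos: [0.4016, 0.2118, 0.1486]
eef_rot: [[0.976, -0.217, 0.001], [-0.217, -0.976, 0.0], [0.001, -0.0, -1.0]]
ft_force: [-0.5, 1.3, -0.6]
gripper_width: 0.002
grip_force: 0.0
```

>>> {"api": "step_arm", "payload": {
  "targets": [0,0,0.03,0,0,0,0,0,0.03,0,0,0,0,0,0.03,0,0,0,0,0,0.025,0,0,0,0,0,0,0,0,0,0,0,0,0,0,0]
}}

```text
t: 8.37
ee_pos: [0.4021, 0.211, 0.0329]
eef_rot: [[0.977, -0.215, -0.003], [-0.215, -0.977, -0.001], [-0.002, 0.001, -1.0]]
ft_force: [0.3, -0.2, 1.2]
gripper_width: 0.0
grip_force: 0.0
```

>>> {"api": "step_arm", "payload": {
  "targets": [0.012,0,0.002,0,0,0,0.012,0,0,0,0,0,0.01,0,0,0,0,0,0.006,0,0,0,0,0,0.005,0,0,0,0,0,0.005,0,0,0,0,0,0.005,0,0,0,0,0,0.005,0,0,0,0,0]
}}

```text
t: 9.03
ee_pos: [0.4612, 0.1983, 0.0314]
eef_rot: [[0.977, -0.215, -0.001], [-0.215, -0.977, -0.0], [-0.001, 0.0, -1.0]]
ft_force: [-2.1, -0.0, 2.0]
gripper_width: 0.002
grip_force: 1.1
```

>>> {"api": "step_arm", "payload": {
  "targets": [0.005,0,0,0,0,0,0.005,0,0,0,0,0,0.005,0,0,0,0,0,0.005,0,0,0,0,0,0.005,0,0,0,0,0,0.004,0,0,0,0,0]
}}

```text
t: 9.53
ee_pos: [0.4902, 0.1918, 0.0313]
eef_rot: [[0.976, -0.216, -0.0], [-0.216, -0.976, -0.0], [-0.0, 0.0, -1.0]]
ft_force: [-2.4, -1.1, 1.0]
gripper_width: -0.001
grip_force: 1.1
```

>>> {"api": "step_arm", "payload": {
  "targets": [0.004,0,0,0,0,0,0.003,0,0,0,0,0,0.003,0,0,0,0,0,0.002,0,0,0,0,0,0.002,0,0,0,0,0,0.0015,0,0,0,0,0]
}}

```text
t: 10.03
ee_pos: [0.505, 0.1886, 0.0314]
eef_rot: [[0.977, -0.215, -0.0], [-0.215, -0.977, -0.0], [-0.0, 0.0, -1.0]]
ft_force: [-2.0, -0.4, 0.2]
gripper_width: -0.0
grip_force: 1.0
```

>>> {"api": "step_arm", "payload": {
  "targets": [0.001,0,0,0,0,0,0.001,0,0,0,0,0,0.001,0,0,0,0,0,0.001,0,0,0,0,0]
}}

```text
t: 10.37
ee_pos: [0.5052, 0.1886, 0.0311]
eef_rot: [[0.976, -0.216, -0.01], [-0.216, -0.976, 0.001], [-0.01, 0.001, -1.0]]
ft_force: [-17.6, 2.4, 12.2]
gripper_width: -0.001
grip_force: 9.0
```

The left drawer is home: it stopped firmly at 17 N. I'll back off and move sideways to the right drawer.

>>> {"api": "step_arm", "payload": {
  "targets": [-0.01,0,0,0,0,0,-0.03,0,0,0,0,0,-0.035,0,0,0,0,0,-0.025,0,0,0,0,0,0,0.03,0,0,0,0,0,0.035,0,0,0,0,0,0.035,0,0,0,0,0,0.03,0,0,0,0]
}}

```text
t: 11.03
ee_pos: [0.3835, 0.0813, 0.032]
eef_rot: [[0.977, -0.214, 0.004], [-0.214, -0.977, -0.0], [0.004, -0.0, -1.0]]
ft_force: [-0.1, -0.9, -0.3]
gripper_width: 0.002
grip_force: 0.0
```

>>> {"api": "step_arm", "payload": {
  "targets": [0,0.02,0,0,0,0,0,0,0,0,0,0,0,0,0,0,0,0]
}}

```text
t: 11.28
ee_pos: [0.3798, 0.0623, 0.0321]
eef_rot: [[0.976, -0.218, 0.003], [-0.218, -0.976, -0.0], [0.003, -0.001, -1.0]]
ft_force: [0.8, -0.8, 0.1]
gripper_width: 0.0
grip_force: 0.0
```

>>> {"api": "step_arm", "payload": {
  "targets": [0.006,0,0,0,0,0,0.005,0,0,0,0,0,0.004,0,0,0,0,0,0.005,0,0,0,0,0,0.005,0,0,0,0,0,0.005,0,0,0,0,0,0.005,0,0,0,0,0,0.005,0,0,0,0,0]
}}

```text
t: 11.95
ee_pos: [0.4179, 0.0545, 0.0312]
eef_rot: [[0.977, -0.215, -0.001], [-0.215, -0.977, 0.001], [-0.001, -0.0, -1.0]]
ft_force: [-1.2, 2.0, -0.3]
gripper_width: 0.002
grip_force: 1.1
```

>>> {"api": "step_arm", "payload": {
  "targets": [0.005,0,0,0,0,0,0.005,0,0,0,0,0,0.005,0,0,0,0,0,0.005,0,0,0,0,0,0.005,0,0,0,0,0,0.005,0,0,0,0,0,0.005,0,0,0,0,0]
}}

```text
t: 12.53
ee_pos: [0.4524, 0.0466, 0.0314]
eef_rot: [[0.977, -0.215, -0.0], [-0.215, -0.977, -0.0], [-0.0, 0.0, -1.0]]
ft_force: [-1.5, 1.5, -1.7]
gripper_width: -0.002
grip_force: 1.1
```

>>> {"api": "step_arm", "payload": {
  "targets": [0.004,0,0,0,0,0,0.004,0,0,0,0,0,0.003,0,0,0,0,0,0.003,0,0,0,0,0,0.002,0,0,0,0,0,0.002,0,0,0,0,0,0.001,0,0,0,0,0]
}}

```text
t: 13.12
ee_pos: [0.471, 0.0425, 0.0316]
eef_rot: [[0.977, -0.215, 0.0], [-0.215, -0.977, -0.0], [0.0, 0.0, -1.0]]
ft_force: [-2.6, -0.7, 0.7]
gripper_width: -0.002
grip_force: 1.0
```

>>> {"api": "step_arm", "payload": {
  "targets": [0.001,0,0,0,0,0,0.001,0,0,0,0,0,0.001,0,0,0,0,0,0.001,0,0,0,0,0]
}}

```text
t: 13.45
ee_pos: [0.4724, 0.0423, 0.0312]
eef_rot: [[0.977, -0.215, -0.006], [-0.215, -0.977, 0.001], [-0.006, 0.0, -1.0]]
ft_force: [-12.1, 1.3, 8.9]
gripper_width: 0.001
grip_force: 6.3
```

Both stops agree at a chest x of about −0.106. One more small press, then I'll withdraw and look.

>>> {"api": "step_arm", "payload": {
  "targets": [0.0008,0,0,0,0,0,0,0,0,0,0,0,-0.008,0,0,0,0,0,-0.03,0,0,0,0,0,-0.03,0,0,0,0,0,0,0,-0.04,0,0,0,0,0,-0.04,0,0,0,0,0,-0.04,0,0,0]
}}

```text
t: 14.12
ee_pos: [0.408, 0.0566, 0.1525]
eef_rot: [[0.977, -0.215, 0.0], [-0.215, -0.977, 0.0], [0.0, -0.0, -1.0]]
ft_force: [2.3, -0.5, 0.0]
gripper_width: -0.002
grip_force: 0.0
```

>>> {"api": "step_arm", "payload": {
  "targets": [0,0.03,-0.03,0,0,0,0,0.035,-0.02,0,0,0,0,0.035,-0.02,0,0,0,0,0.035,0,0,0,0,0,0.035,0,0,0,0,0,0.035,0,0,0,0,0,0,0,0,0,0,0,0,0,0,0,0]
}}

```text
t: 14.78
ee_pos: [0.365, -0.145, 0.2215]
eef_rot: [[0.976, -0.22, 0.002], [-0.22, -0.976, -0.001], [0.002, 0.001, -1.0]]
ft_force: [0.4, -0.1, 0.7]
gripper_width: 0.0
grip_force: 0.0
```

Run:
```python
from workcell import sensors, viewer
import cv2,numpy as np
o=sensors.get_obs();print(o['t'],o['ee_pos'],o['ft_force'],np.abs(o['joint_velocities']).max())
s=viewer.get_image("scene");t=viewer.get_image("top")
A=cv2.resize(s[140:360,190:410],(400,400),interpolation=cv2.INTER_CUBIC);B=cv2.resize(t[130:330,190:390],(400,400),interpolation=cv2.INTER_CUBIC)
cv2.imwrite("pics/end.png",np.hstack([A,B]))
```

```text
14.7833 [ 0.36495534 -0.14496162  0.22154906] [ 0.42364526 -0.1081061   0.67055909] 3.480523590814536
```

View pics/end.png

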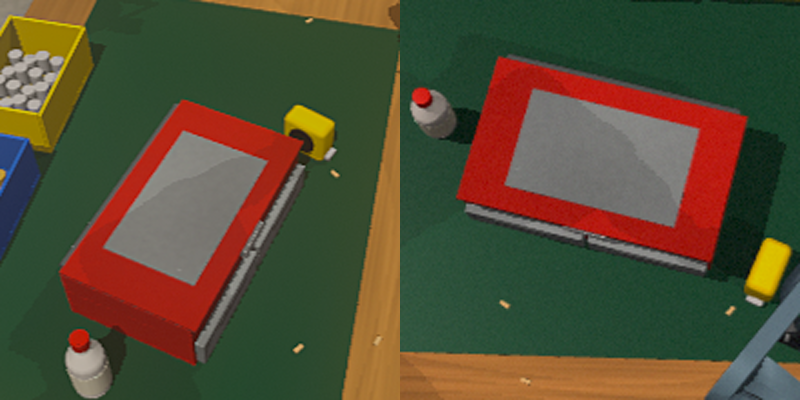

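The picture shows the lid flat and both drawer fronts flush in one line, from (470,208) to (705,268) in the right half. The tape measure and glue haven't moved, and the hand is clear.

>>> {"api": "step_arm", "payload": {
  "targets": [0,0,0,0,0,0,0,0,0,0,0,0,0,0,0,0,0,0]
}}

```text
t: 15.13
ee_pos: [0.3652, -0.1425, 0.2209]
eef_rot: [[0.977, -0.213, 0.0], [-0.213, -0.977, -0.0], [0.0, -0.0, -1.0]]
ft_force: [-0.4, 0.5, 0.2]
gripper_width: 0.0
grip_force: 0.0
```

```bash
python3 -c "
from workcell import ticket;print(ticket.hand_in())"
```

```text
the job is handed in; nothing more can be done
None
```

The lid is shut flat, both drawers are pushed fully home, the hand is clear, and the job was handed in at about 15 s; no verdict came back.

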